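# Seat a prism cell in its three-point mount

### The arm

A 6-joint arm with a two-finger parallel gripper is mounted at the origin on a cart in front of the work surface, level with it; the furniture and walls round the work are solid. World frame = base frame: x ahead of the robot, y to its left, z up, the work surface at z = 0. Lengths are in m, angles in rad, forces in N, time in s.
With the tool pointing down it reaches from about 0.35 to 0.925 m from the base axis. Payload 6.4 kg.
Tool frame: the origin (TCP) lies midway between the tips of the shut fingers; the grasp point (between the pads) lies behind it (ctrl.grip_point_offset is the z of the grasp point in the tool frame, in m); z points along the fingers, y is the line along which they close (so a half turn about z gives the same grasp; the last joint's range is limited). The gripper opens to 94 mm and grips with 3 to 60 N. Pads are 16 mm wide; open, the fingers measure 119 mm over their backs; the gripper's body (75 mm by 177 mm) begins 78 mm behind the grasp point.
Start: joints at [1.148, 0.245, 1.558, -0, 1.339, -0.174], TCP at [0.16, 0.63, 0.205] pointing down, gripper open.
Joint ranges: [-3.13, 3.13], [-1.02, 2.26], [0.13, 2.54], [-0.95, 4.09], [0.21, 2.88], [-2.74, 2.74]. Speed limits (rad/s): [2.57, 2.57, 3.14, 3.14, 3.14, 3.14].

### API

Orientations are given as a unit quaternion [w, x, y, z].
In Python, from station import observe, eyes, ticket, ctrl gives the robot as it stands.
- The arm moves only by the tool move_arm, never from a script. Its argument "commands" is a list of rows, each an object with "grip": the opening, from 0 (shut) to 1 (fully open); "delta_pos": the shift along the world's x, y, z each as a share of 0.03 m, from -1 to 1, a list of three; "twist": the turn about the world's z as a share of 8 degrees, from -1 to 1. In form: [{"grip": grip, "delta_pos": [tx, ty, tz], "twist": twist}, ...]. A call has 1 to 8 rows; each row shifts and turns the commanded pose from where the row before left it; what a row does not reach is not made up. A row lasts 1/8 s, in which the tool goes at most 62.5 mm and 10.7 degrees, less where a joint would pass 70% of its speed; a pose out of reach is approached as far as the arm can. A call with a number of a shift or a turn outside -1 to 1 is refused whole. A call with a gripper value outside its range is refused whole. The fingers move at their own pace and stop on an object; "squeeze" is the grip in N (left out, the last holds). Time passes only in rows, so rows that do not move let the fingers close. It gives the time, the measured TCP pose, the force, the opening and the grip force at its end, in the units of the state.
- observe(): the state, without advancing time (a new reading comes with each control period).
- eyes.read_camera(name): name is "side" or "top"; returns (picture, depth): 400x640x3 uint8, blue, green, red; 400x640 float32, m along the optical axis (not along the pixel's ray), 0 where there is no reading.
- eyes.camera_params(name): a dict with "fx", "fy", "cx", "cy" (pixels), "xyz" and "rotation" of the camera in the world. Camera axes: x right, y down, z forward; pixel columns grow to the right and rows downward; lengths in m; the calibration is good to about 2 mm. A picture is of the moment at which its call begins. camera_params takes no time and is no camera call.
- ticket.job_done(): hands the job in; it is judged then, once.
The state is a dict: "t": time; "qpos": joint angles; "joint_velocities": joint speeds; "effort": joint torques, N m; "eef_pos": TCP position; "orientation": TCP orientation; "force": force on the tool from outside, world axes, zero at the start; "ft_torque": the same for the moment, N m; "width": opening from 0.0 (shut) to 1.0 (fully open); "finger_force": force on a finger pad.
Only numpy, scipy, OpenCV 4.12 (cv2) and the standard library are available. Lean on these libraries where they do the work, as an engineer would, in place of code of your own. Each camera call takes 0.05 s, during which the arm holds its last target. There are 200 camera calls.

### The job

Stand the blue prism cell by its brass knob gently on the plate of the three-point mount, between the steel stop balls and the drawn-back red clamp, with its cut-off corner facing the clamp's white tip, and let go of it. Then push the red clamp slide forward until the cell bears on all three stop balls under the firm pressure of the spring tip and cannot rock; feel for it and stop there, because the stops are set a little differently each time and the prism must not be forced. Leave the clamp like that and disturb nothing else on the bench.

Things in the scene. Friction and masses are not known exactly. Their poses are not given: they have to be found in the camera images.
- mount: Aluminium plate 164 x 120 x 12 mm, fixed. Origin: centre of its underside; z up; +x: the way the clamp slides forward. Two dark stop blocks (24 mm high over the plate) at the +x end carry three 10 mm steel balls, 12.5 mm above the plate: two, 32 mm apart, for the cell's +x+y face, one for the middle of its +x-y face. Each block is set up to 4 mm forward or back along x, unmeasured.
- nest (a point): On the plate top, 12 mm above the worktop, 24 mm towards +x from the plate's centre: where the middle of the cell's underside comes if both stops are at mid-setting. The true seat lies up to 4 mm away along x and along y. A cell standing 8 mm towards the mount's -x from here clears all the balls and the drawn-back clamp tip. Axes as mount.
- optic_mid (a point): The loose prism cell, about 0.2 kg: blue square block 48 x 48 x 40 mm with round windows; on top a brass knob, 20 mm diameter, from 40 to 72 mm above the underside. This point: on the upright axis, 36 mm above the underside. z up, -x out of the upright corner that is cut off flat (20 mm wide, 23.9 mm from the axis), so x is a diagonal. Seated, its axes are parallel to the mount's.
- optic_flat (a point): Middle of the cell's cut-off flat corner, 12.5 mm above its underside; the white clamp tip bears here.
- optic: The same prism cell, origin at the centre of its underside.
- clamp (a joint): Red clamp slide, m: 0 = fully back, grows forward (mount +x) to 0.036. Slides with 7 N of friction, stays where left. Its white ball tip (8 mm, 12.5 mm over the plate; foremost point at 0: 47 mm towards -x from nest) is sprung, 6 N per mm, up to 6 mm. With the cell on its stops the push needed rises from 7 N by 6 N per mm. Right: tip pressure 2.5 to 9 N, a push of 9.5 to 16 N.
- tape_roll: Roll of paper tape, 62 mm across, lying on the bench; bystander.
- timer: White bench timer, 60 x 66 x 19 mm; bystander.
- dropper_b: Small white dropper bottle with a red cap, 27 mm wide, 66 mm high; bystander.
- clamp_tab (a point): Middle of the rear (-x) face of the clamp slide's upright red tab, 50 mm above the worktop. The tab is 8 mm thick, 30 mm wide, its top 63 mm above the worktop; push it from behind, towards the mount's +x, with closed fingers. It rides on the slide.
Things that resemble listed ones, but are neither listed nor needed, are in the scene too. Of the things that look like the mount, take the one that is farthest to the robot's right at the start.

How it is judged:
By the outcome, as a careful person would: the job done as asked, in the order asked, and still so for the second after the job is handed in, with the robot touching nothing.
It also fails if it takes over 72 s, if anything falls off the work surface, if the arm or the gripper's body presses on something with over 40 N, if the wrist force passes 120 N, or if a joint passes its speed limit or range.

## Working session

There is one attempt and no reset: what is moved stays moved. The work goes in short steps, Python scripts to look and compute and a tool call to move; the robot and the scene stay as the last step left them, time stands still between calls to the robot, and variables do not carry over. Pictures are saved under pics/ and viewed, at most 10 in all, crops included, and the job is handed in when it is done.

Besides the shell and the picture viewer there is one more tool, called after "Request:" by a JSON object that holds its "name" and its "arguments", one argument or row to a line. move_arm: Moves the arm, as the interface text tells. Its arguments: {"type":"object","properties":{"commands":{"type":"array"},"squeeze":{"type":"number"}},"required":["commands"]}

```bash
mkdir -p pics
cat > h.py <<'E'
import numpy as np, cv2
from station import observe, eyes, ticket, ctrl
def shot(n, save=None):
    im,d=eyes.read_camera(n)
    np.savez(f'{n}.npz',im=im,d=d)
    if save: cv2.imwrite(f'pics/{save}.png',im)
    return im,d
def load(n):
    z=np.load(f'{n}.npz'); return z['im'],z['d']
def cloud(n,d):
    p=eyes.camera_params(n); v,u=np.mgrid[:d.shape[0],:d.shape[1]]
    c=np.dstack([(u-p['cx'])/p['fx']*d,(v-p['cy'])/p['fy']*d,d])
    w=c@np.array(R(p)).T+np.array(p['xyz']); w[d==0]=np.nan; return w
def R(p):
    return np.array(p['rotation']).reshape(3,3)
def proj(n,P):
    p=eyes.camera_params(n); c=(np.array(P)-np.array(p['xyz']))@R(p)
    return c[...,0]/c[...,2]*p['fx']+p['cx'], c[...,1]/c[...,2]*p['fy']+p['cy']
E
python3 - <<'E'
from h import *
s=observe(); print(s, ctrl.grip_point_offset)
for n in('side','top'):
    shot(n,n+'0'); print(eyes.camera_params(n))
E
```

```text
{'t': 0.0, 'qpos': array([ 1.14789602e+00,  2.45757170e-01,  1.55901867e+00,  2.59817100e-05,
        1.33870044e+00, -1.74110284e-01]), 'joint_velocities': array([-0.00129234,  0.00111009,  0.00016535,  0.00094851,  0.00089237,
       -0.00061876]), 'effort': array([-6.90646284e-04, -4.15845287e+01, -3.14596260e+01,  6.84729894e-02,
        3.31776403e-02, -1.23721093e-04]), 'eef_pos': array([0.1597926 , 0.62942973, 0.20437926]), 'orientation': array([-2.89060060e-04,  1.24077362e-01,  9.92272100e-01, -8.96445178e-04]), 'force': array([ 0.57544726, -0.01538877, -0.51225147]), 'ft_torque': array([-0.02674001,  0.02314329, -0.03104138]), 'finger_force': 0.0, 'width': 0.9994910230330978} -0.0188
{'fx': 455.0177520902515, 'fy': 455.0177520902515, 'cx': 317.11903375536224, 'cy': 204.9896044603989, 'xyz': array([ 0.26832587, -1.03131856,  0.44367188]), 'rotation': array([-0.56145022,  0.8135407 , -0.13154193,  0.07497935])}
{'fx': 446.56353774870195, 'fy': 446.56353774870195, 'cx': 304.944982683076, 'cy': 210.18511514936293, 'xyz': array([ 0.39002151, -0.07978358,  1.1413548 ]), 'rotation': array([ 0.05374914, -0.70336422,  0.70666206, -0.05494113])}
```

Run:
```python
s=open('h.py').read()
s=s.replace("    return np.array(p['rotation']).reshape(3,3)","    return Rot.from_quat(p['rotation'],scalar_first=True).as_matrix()").replace("import numpy as np, cv2","import numpy as np, cv2\nfrom scipy.spatial.transform import Rotation as Rot")
open('h.py','w').write(s)
from h import *
import numpy as np
for n in('side','top'):
    im,d=load(n); w=cloud(n,d)
    print(n,proj(n,[[0.4,0,0],[.5,.3,0],[.5,-.3,0]]), np.nanmedian(w[...,2]))
```

```text
side (array([247.61150975, 264.0625603 , 324.58690193]), array([225.9946578 , 185.02232185, 277.27905394])) 0.001876769917725174
top (array([272.77876973, 155.89637803, 390.02444592]), array([275.60318031, 236.71577236, 235.62976173])) -1.1820625709924037e-05
```

View pics/top0.png

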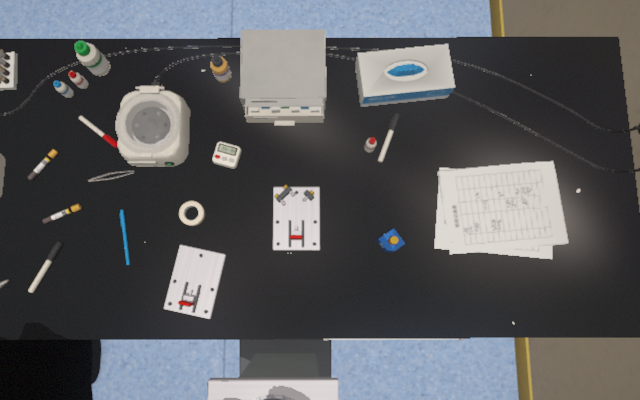

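View pics/side0.png

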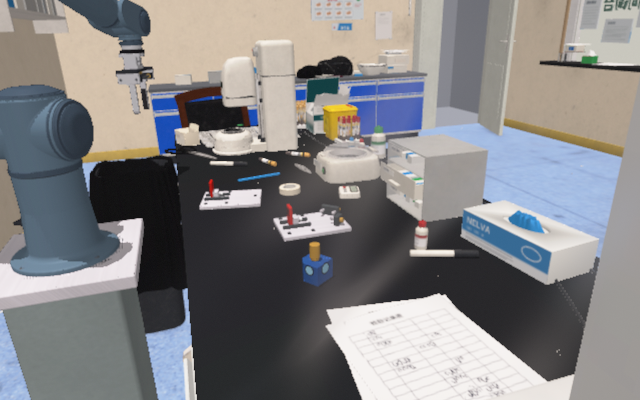

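The top view shows two mounts: (297,218), with stop blocks and balls, and (195,282), without stops. The robot's right is image right, so the one at (297,218) fits. The cell is at (391,240) with its knob at (394,240). The tape roll is at (191,213), the timer at (227,154) and the dropper at (371,145). I'll check with an enlarged crop and measure.

Run:
```python
from h import *
im,d=load('top'); w=cloud('top',d)
a=cv2.resize(im[176:262,262:332],None,fx=6,fy=6,interpolation=cv2.INTER_CUBIC)
b=cv2.resize(im[222:260,372:412],None,fx=8,fy=8,interpolation=cv2.INTER_CUBIC)
c=np.zeros((516,740,3),np.uint8); c[:516,:420]=a; c[:304,420:740]=b
cv2.imwrite('pics/crop.png',c)
# plate: heights 12 mm
roi=np.zeros(d.shape,bool); roi[176:262,262:332]=1
m=roi&(abs(w[...,2]-.012)<.005)&(im.min(2)>90)
mm=cv2.morphologyEx((roi&(w[...,2]>.006)).astype(np.uint8),cv2.MORPH_OPEN,np.ones((3,3)))
# only top: rect in world from mask of z>6mm & z<18mm
P=w[(mm>0)&(w[...,2]<.018)][:,:2].astype(np.float32)
r=cv2.minAreaRect(P); print('plate',r, 'medz',np.nanmedian(w[m][:,2]))
# red tab
hsv=cv2.cvtColor(im,cv2.COLOR_BGR2HSV)
red=roi&((hsv[...,0]<8)|(hsv[...,0]>172))&(hsv[...,1]>140)
Q=w[red]; print('red n',len(Q),'z',np.nanmax(Q[:,2]),np.nanmedian(Q[Q[:,2]>.05],axis=0), np.nanmin(Q[Q[:,2]>.05],axis=0),np.nanmax(Q[Q[:,2]>.05],axis=0))
roi2=np.zeros(d.shape,bool); roi2[222:260,372:412]=1
blue=roi2&(hsv[...,0]>95)&(hsv[...,0]<130)&(hsv[...,1]>80)
Q=w[roi2&(abs(w[...,2]-.04)<.004)]; print('cell top',len(Q),np.nanmedian(Q,axis=0)); print(cv2.minAreaRect(Q[:,:2].astype(np.float32)))
K=w[roi2&(w[...,2]>.066)]; print('knob',len(K),np.nanmean(K,axis=0),np.nanmin(K,axis=0),np.nanmax(K,axis=0))
print('cell all',cv2.minAreaRect(w[roi2&(w[...,2]>.03)][:,:2].astype(np.float32)))
im,d=load('side'); w=cloud('side',d); hsv=cv2.cvtColor(im,cv2.COLOR_BGR2HSV)
s=np.zeros(d.shape,bool); s[238:262,305:324]=1
K=w[s&(hsv[...,0]<28)&(hsv[...,1]>100)]; print('side knob',len(K),np.nanmedian(K,axis=0),K[:,2].max())
```

```text
plate ((0.545060932636261, -0.057986047118902206), (0.12005601823329926, 0.16333144903182983), 89.53533172607422) medz 0.012095717876719148
red n 35 z 0.066976254731139 [ 0.4916508  -0.05883782  0.06338049] [ 0.48914134 -0.07214176  0.05677438] [ 0.49430912 -0.04552982  0.06697625]
cell top 275 [ 0.48257885 -0.29147198  0.04000562]
((0.4829760193824768, -0.29351651668548584), (0.04841843992471695, 0.04822298511862755), 35.17782211303711)
knob 56 [ 0.48245732 -0.29353343  0.0726287 ] [ 0.47272065 -0.30259353  0.06647452] [ 0.49211084 -0.28526622  0.07725977]
cell all ((0.48242753744125366, -0.29359522461891174), (0.04937940090894699, 0.04879995808005333), 35.0848503112793)
side knob 186 [ 0.48171148 -0.30089975  0.06068565] 0.07402888101661353
```

View pics/crop.png

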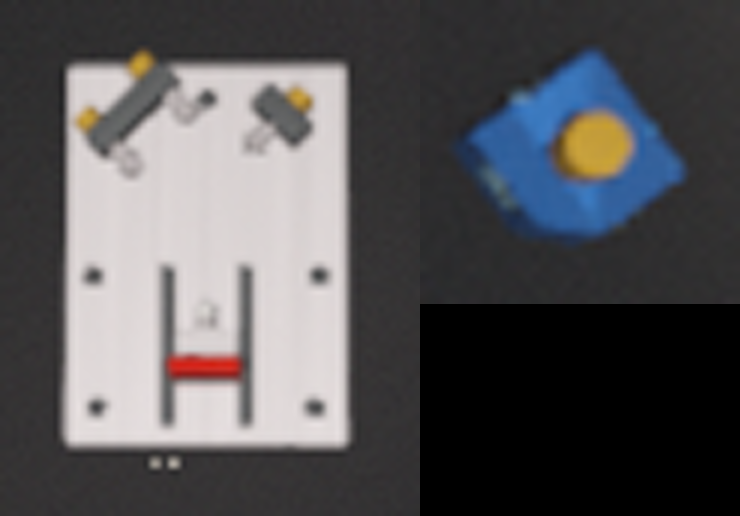

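Run:
```python
from h import *
for n,(r0,r1,c0,c1) in dict(top=(222,260,372,412),side=(236,290,298,336)).items():
    im,d=load(n); w=cloud(n,d)
    Q=w[r0:r1,c0:c1].reshape(-1,3); Q=Q[abs(Q[:,2]-.04)<.0025][:,:2]
    r=cv2.minAreaRect(Q.astype(np.float32)); c=np.array([.4826,-.2935]); print(n,len(Q),r)
    for a in (-9.8,80.2,170.2,260.2):
        u=np.array([np.cos(np.radians(a)),np.sin(np.radians(a))]); print(a,((Q-c)@u).max())
    # refine angle: projections extents vs angle
    best=[(np.ptp(Q@np.array([np.cos(t),np.sin(t)]))+np.ptp(Q@np.array([-np.sin(t),np.cos(t)])),np.degrees(t)) for t in np.radians(np.arange(0,90,1))]
    print(sorted(best)[:5])
# plate yaw from edges, top image, plate-height pixels
im,d=load('top'); w=cloud('top',d)
W=w[176:262,262:332]; g=im[176:262,262:332].min(2)>110; g=cv2.morphologyEx(g.astype(np.uint8),cv2.MORPH_CLOSE,np.ones((9,9)))
c=max(cv2.findContours(g,cv2.RETR_EXTERNAL,cv2.CHAIN_APPROX_NONE)[0],key=cv2.contourArea)[:,0]
# ray-intersect with z=.012
p=eyes.camera_params('top'); ray=np.c_[(c[:,0]+262-p['cx'])/p['fx'],(c[:,1]+176-p['cy'])/p['fy'],np.ones(len(c))]@R(p).T
t=(.012-p['xyz'][2])/ray[:,2]; P=(np.array(p['xyz'])+ray*t[:,None])[:,:2]
print(cv2.minAreaRect(P.astype(np.float32)))
cx,cy=(P.max(0)+P.min(0))/2
for ax in(0,1):
  for s in(-1,1):
    o=1-ax; h=[.082,.06]
    e=P[(abs(P[:,ax]-(cx,cy)[ax]-s*h[ax])<.004)&(abs(P[:,o]-(cx,cy)[o])<h[o]-.012)]
    k=np.polyfit(e[:,o],e[:,ax],1); print(ax,s,len(e),'yaw',np.degrees(np.arctan(k[0]))*(1 if ax==1 else -1),'pos',np.polyval(k,(cx,cy)[o]))
```

```text
top 223 ((0.48316192626953125, -0.29378029704093933), (0.04841843992471695, 0.04757753014564514), 35.17782211303711)
-9.8 0.033215265553667085
80.2 0.03146827843150308
170.2 0.02363380022824636
260.2 0.03341675454779929
[(np.float64(0.09601873726836724), np.float64(35.0)), (np.float64(0.09626987042146556), np.float64(34.0)), (np.float64(0.09659887536143166), np.float64(33.0)), (np.float64(0.09677241958400429), np.float64(36.0)), (np.float64(0.09702499234219294), np.float64(32.0))]
side 251 ((0.4834073483943939, -0.29507893323898315), (0.049594298005104065, 0.05007438361644745), 35.73175811767578)
-9.8 0.03396299369320753
80.2 0.020520585140876173
170.2 0.02258864621781179
260.2 0.03543294558683676
[(np.float64(0.09968784066837649), np.float64(36.0)), (np.float64(0.09992985321791484), np.float64(35.0)), (np.float64(0.10009223512283591), np.float64(37.0)), (np.float64(0.10026041138631075), np.float64(34.0)), (np.float64(0.10061449108468704), np.float64(38.0))]
((0.5410133600234985, -0.05833064392209053), (0.11904292553663254, 0.17019584774971008), 89.44976043701172)
0 -1 9 yaw -0.27834155830166724 pos 0.45769305115090325
0 1 37 yaw -0.2580412681358905 pos 0.6258067775975944
1 -1 54 yaw -0.5502374377023967 pos -0.1178554116793733
1 1 55 yaw -0.406441483957051 pos -0.00016002067413864018
```

The crop confirms the mount: stop blocks and brass-ended screws at the top, with the two-ball block on the left (+y), and the red tab at the bottom. So mount +x is world +x, with a yaw of about -0.45°. The cell's cut corner is at bearing 170° (yaw -9.8°), the knob is at (0.4825, -0.2935), and nest is at about (0.569, -0.059). Now moving above the cell.

Request:
{"name": "move_arm", "arguments": {
  "commands": [
    {"grip": 1,"delta_pos": [0.667,-0.99,0],"twist": 0},
    {"grip": 1,"delta_pos": [0.667,-0.99,0],"twist": 0},
    {"grip": 1,"delta_pos": [0.667,-0.99,0],"twist": 0},
    {"grip": 1,"delta_pos": [0.667,-0.99,0],"twist": 0},
    {"grip": 1,"delta_pos": [0.667,-0.99,0],"twist": 0},
    {"grip": 1,"delta_pos": [0.667,-0.99,0],"twist": 0},
    {"grip": 1,"delta_pos": [0.667,-0.99,0],"twist": 0},
    {"grip": 1,"delta_pos": [0.667,-0.99,0],"twist": 0}
  ],
  "squeeze": 15
}}

```text
t: 1.1
eef_pos: [0.3204, 0.3912, 0.2051]
orientation: [-0.0, 0.124, 0.992, -0.0]
force: [0.4, 0.8, -0.0]
width: 1.003
finger_force: 0.0
```

Request:
{"name": "move_arm", "arguments": {
  "commands": [
    {"grip": 1,"delta_pos": [0.667,-0.99,0],"twist": 0},
    {"grip": 1,"delta_pos": [0.667,-0.99,0],"twist": 0},
    {"grip": 1,"delta_pos": [0.667,-0.99,0],"twist": 0},
    {"grip": 1,"delta_pos": [0.17,-0.99,0],"twist": 0},
    {"grip": 1,"delta_pos": [0.17,-0.99,0],"twist": 0},
    {"grip": 1,"delta_pos": [0.17,-0.99,0],"twist": 0},
    {"grip": 1,"delta_pos": [0.17,-0.99,0],"twist": 0},
    {"grip": 1,"delta_pos": [0.17,-0.99,0],"twist": 0}
  ]
}}

```text
t: 2.1
eef_pos: [0.4054, 0.1538, 0.2051]
orientation: [-0.0, 0.124, 0.992, -0.0]
force: [0.2, 0.2, 1.1]
width: 0.999
finger_force: 0.0
```

Request:
{"name": "move_arm", "arguments": {
  "commands": [
    {"grip": 0.8,"delta_pos": [0.17,-0.99,0],"twist": 0},
    {"grip": 0.8,"delta_pos": [0.17,-0.99,0],"twist": 0},
    {"grip": 0.8,"delta_pos": [0.17,-0.99,0],"twist": 0},
    {"grip": 0.7,"delta_pos": [0.17,-0.99,0],"twist": 0},
    {"grip": 0.7,"delta_pos": [0.17,-0.99,0],"twist": 0},
    {"grip": 0.7,"delta_pos": [0.17,-0.99,0],"twist": 0},
    {"grip": 0.6,"delta_pos": [0.17,-0.99,0],"twist": 0},
    {"grip": 0.6,"delta_pos": [0.17,-0.99,0],"twist": 0}
  ]
}}

```text
t: 3.1
eef_pos: [0.4462, -0.0837, 0.2051]
orientation: [-0.0, 0.124, 0.992, 0.0]
force: [-0.1, 0.5, -0.4]
width: 0.603
finger_force: 0.0
```

Request:
{"name": "move_arm", "arguments": {
  "commands": [
    {"grip": 0.6,"delta_pos": [0.173,-1,0],"twist": 0},
    {"grip": 0.6,"delta_pos": [0.173,-1,0],"twist": 0},
    {"grip": 0.6,"delta_pos": [0.173,-1,0],"twist": 0},
    {"grip": 0.6,"delta_pos": [0.173,-1,0],"twist": 0},
    {"grip": 0.6,"delta_pos": [0.173,-1,-0.2],"twist": 0},
    {"grip": 0.6,"delta_pos": [0.173,-1,-0.5],"twist": 0},
    {"grip": 0.6,"delta_pos": [0.173,-1,-0.8],"twist": 0},
    {"grip": 0.6,"delta_pos": [0,0,-1],"twist": 0}
  ]
}}

```text
t: 4.1
eef_pos: [0.483, -0.2948, 0.1299]
orientation: [0.0, 0.125, 0.992, -0.0]
force: [-0.7, 0.1, -0.4]
width: 0.601
finger_force: 0.0
```

Request:
{"name": "move_arm", "arguments": {
  "commands": [
    {"grip": 0.6,"delta_pos": [0,0,-1],"twist": 0},
    {"grip": 0.6,"delta_pos": [0,0,0],"twist": 0}
  ]
}}

```text
t: 4.35
eef_pos: [0.481, -0.2912, 0.0976]
orientation: [-0.003, 0.124, 0.992, 0.002]
force: [-0.1, 0.7, 1.1]
width: 0.602
finger_force: 0.0
```

Run:
```python
from h import *
im,d=shot('side'); print(observe()['eef_pos'],observe()['force'])
cv2.imwrite('pics/g1.png',cv2.resize(im[170:300,260:380],None,fx=4.5,fy=4.5))
```

```text
[ 0.48216879 -0.29220812  0.09963383] [ 0.043949   -0.14579837  1.5731834 ]
```

View pics/g1.png

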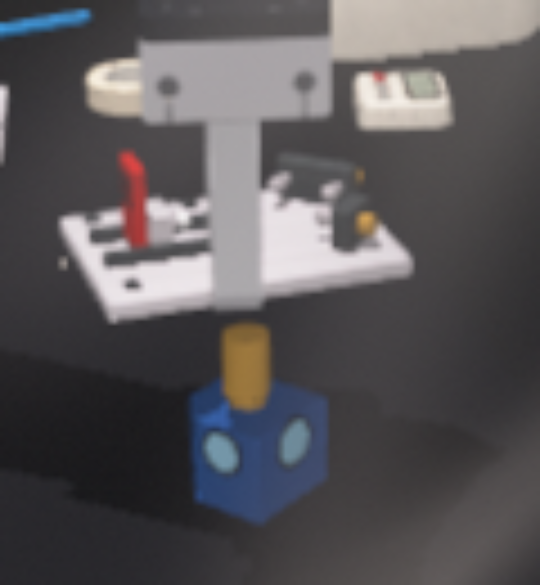

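The gripper is over the cell: near finger at crop x 236, knob at x 247. I'll check that offset by projecting both points.

Run:
```python
from h import *
im,d=load('side'); w=cloud('side',d)
s=observe(); e=s['eef_pos']; f=np.array([np.cos(np.radians(75.75)),np.sin(np.radians(75.75)),0])
print(e,proj('side',np.array([e-f*.034+[0,0,.002],e-f*.034+[0,0,.03],[.4825,-.2935,.06],[.4825,-.2935,.072]])))
# measured finger front face
F=w[205:236,300:322].reshape(-1,3); F=F[(F[:,1]<-.29)&(F[:,2]>.1)]; print(len(F),np.median(F,axis=0),F.min(0),F.max(0))
hsv=cv2.cvtColor(im,cv2.COLOR_BGR2HSV); m=np.zeros(d.shape,bool); m[240:264,300:330]=1
m&=(hsv[...,0]<28)&(hsv[...,1]>100); ys,xs=np.nonzero(m); print(xs.min(),xs.max(),xs.mean(),ys.min())
K=w[m]; c=K[:,:2]; from scipy.optimize import least_squares
r=least_squares(lambda p:np.hypot(*(c-p).T)-.010,[.48,-.293],loss='soft_l1',f_scale=.001); print('knob side fit',r.x)
```

```text
[ 0.48216879 -0.29220812  0.09963383] (array([313.88782381, 313.43733254, 314.02260032, 313.84186001]), array([236.48642607, 222.00253141, 249.24547192, 243.47703143]))
342 [ 0.47023151 -0.3306737   0.13562249] [ 0.4612406  -0.33556097  0.1062041 ] [ 0.48029677 -0.32034465  0.16568185]
309 319 314.1902173913044 242Traceback (most recent call last):
  File "<stdin>", line 10, in <module>
    return func(*args, **kwargs)
    raise ValueError("Residuals are not finite in the initial point.")
ValueError: Residuals are not finite in the initial point.
```

Request:
{"name": "move_arm", "arguments": {
  "commands": [
    {"grip": 0.6,"delta_pos": [0.05,0,-0.6],"twist": 0},
    {"grip": 0.6,"delta_pos": [0,0,-0.6],"twist": 0},
    {"grip": 0.6,"delta_pos": [0,0,-0.4],"twist": 0},
    {"grip": 0.6,"delta_pos": [0,0,-0.2],"twist": 0},
    {"grip": 0.6,"delta_pos": [0,0,0],"twist": 0},
    {"grip": 0.3,"delta_pos": [0,0,0],"twist": 0},
    {"grip": 0.25,"delta_pos": [0,0,0],"twist": 0}
  ]
}}

```text
t: 5.28
eef_pos: [0.4846, -0.2931, 0.0471]
orientation: [0.0, 0.124, 0.992, -0.0]
force: [-0.8, 0.6, -0.3]
width: 0.421
finger_force: 0.0
```

Request:
{"name": "move_arm", "arguments": {
  "commands": [
    {"grip": 0.1,"delta_pos": [0,0,0],"twist": 0},
    {"grip": 0.1,"delta_pos": [0,0,0],"twist": 0},
    {"grip": 0.1,"delta_pos": [0,0,0],"twist": 0},
    {"grip": 0.1,"delta_pos": [0,0,0],"twist": 0}
  ],
  "squeeze": 20
}}

```text
t: 5.78
eef_pos: [0.4844, -0.2929, 0.0467]
orientation: [0.0, 0.124, 0.992, -0.0]
force: [0.2, 0.4, 1.7]
width: 0.208
finger_force: 20.0
```

Request:
{"name": "move_arm", "arguments": {
  "commands": [
    {"grip": 0.1,"delta_pos": [0,0,0.3],"twist": 0},
    {"grip": 0.1,"delta_pos": [0,0,0.7],"twist": 0},
    {"grip": 0.1,"delta_pos": [0,0,1],"twist": 0},
    {"grip": 0.1,"delta_pos": [0,0,1],"twist": 0},
    {"grip": 0.1,"delta_pos": [0.2,0.5,0],"twist": 0.5},
    {"grip": 0.1,"delta_pos": [0.3,0.9,0],"twist": 0.67},
    {"grip": 0.1,"delta_pos": [0.3,0.9,0],"twist": 0},
    {"grip": 0.1,"delta_pos": [0.3,0.9,0],"twist": 0}
  ]
}}

```text
t: 6.78
eef_pos: [0.5171, -0.1957, 0.1363]
orientation: [-0.0, 0.043, 0.999, 0.0]
force: [0.2, -0.6, -2.1]
width: 0.211
finger_force: 20.0
```

Request:
{"name": "move_arm", "arguments": {
  "commands": [
    {"grip": 0.1,"delta_pos": [0.3,0.9,0],"twist": 0},
    {"grip": 0.1,"delta_pos": [0.3,0.9,0],"twist": 0},
    {"grip": 0.1,"delta_pos": [0.3,0.9,0],"twist": 0},
    {"grip": 0.1,"delta_pos": [0.3,0.9,0],"twist": 0},
    {"grip": 0.1,"delta_pos": [0.28,0.8,-0.4],"twist": 0},
    {"grip": 0.1,"delta_pos": [0,0.2,-0.4],"twist": 0},
    {"grip": 0.1,"delta_pos": [0,0,0],"twist": 0},
    {"grip": 0.1,"delta_pos": [0,0,0],"twist": 0}
  ]
}}

```text
t: 7.78
eef_pos: [0.5616, -0.0596, 0.1126]
orientation: [-0.0, 0.043, 0.999, -0.0]
force: [0.8, 0.0, -2.4]
width: 0.209
finger_force: 20.0
```

Run:
```python
from h import *
print(observe()['eef_pos'],observe()['force'],observe()['width'])
a,d=shot('top'); b,d=shot('side')
c=np.zeros((560,780,3),np.uint8)
x=cv2.resize(a[170:262,262:332],(420,552)); y=cv2.resize(b[150:260,260:360],(360,396))
c[:552,:420]=x; c[:396,420:]=y; cv2.imwrite('pics/p1.png',c)
```

```text
[ 0.56156214 -0.05963109  0.11261159] [ 0.84985274  0.03838025 -2.37953311] 0.20880780755223058
```

View pics/p1.png

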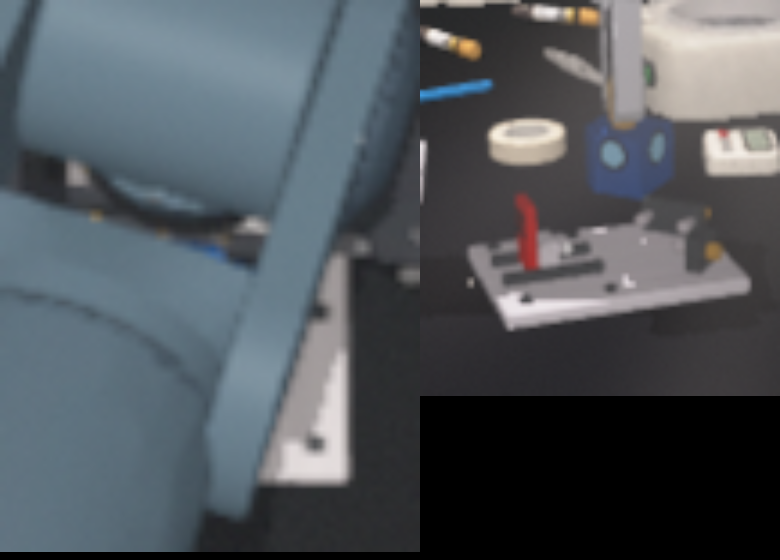

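Right panel: the cell hangs over the plate at about (630,155), with its -y edge towards the camera. The arm hides it from the top camera. I'll measure the cell and plate together in the side cloud.

Run:
```python
from h import *
from scipy.optimize import least_squares
im,d=load('side'); w=cloud('side',d); hsv=cv2.cvtColor(im,cv2.COLOR_BGR2HSV)
m=np.zeros(d.shape,bool); m[180:206,300:336]=1
m&=(w[...,2]>.072)&(w[...,2]<.100)&(w[...,1]<.0)&(w[...,1]>-.12); Q=w[m][:,:2]; print(len(Q),Q.min(0),Q.max(0))
def res(p):
    a=p[2]; q=Q-p[:2]; n1=np.array([np.cos(a-np.pi/4),np.sin(a-np.pi/4)]); n2=np.array([np.cos(a-3*np.pi/4),np.sin(a-3*np.pi/4)])
    return np.maximum(q@n1,q@n2)-.024
r=least_squares(res,[.56,-.06,0],loss='soft_l1',f_scale=.001); print('cell',r.x[:2],np.degrees(r.x[2]),'rms',np.sqrt(np.mean(r.fun**2)))
# -y corner edge and extents in image via model vs mask
blue=((hsv[...,0]>95)&(hsv[...,0]<130)&(hsv[...,1]>90)).astype(np.uint8); b=np.zeros_like(blue); b[178:210,298:340]=blue[178:210,298:340]
ys,xs=np.nonzero(b); print('blue u',xs.min(),xs.max())
e=observe()['eef_pos']; c0=e[:2]+[-.0019,-.0006]; z=e[2]-.047+.02
k=.024*np.sqrt(2); print('model u', proj('side',np.array([[c0[0]+k,c0[1],z],[c0[0],c0[1]-k,z],[c0[0]-.0239,c0[1]-.01,z],[c0[0]-.0239,c0[1]+.01,z]])))
# plate in side image
z0=np.load('side.npz'); g=(abs(w[...,2]-.012)<.0025)&(im.min(2)>60); g[:205]=0;g[:, :262]=0; g[:,352:]=0; g[245:]=0
P=w[g][:,:2].astype(np.float32); print('plate side',len(P),cv2.minAreaRect(P),P.min(0),P.max(0))
for nm,t in (('corner model',np.array([[sx*.082,sy*.06] for sx in(-1,1) for sy in(-1,1)])),):
    a=np.radians(-.45); Rm=np.array([[np.cos(a),-np.sin(a)],[np.sin(a),np.cos(a)]]); c=t@Rm.T+[.545,-.0587]
    print(np.round(np.array(proj('side',np.c_[c,np.full(4,.012)])).T,1))
```

```text
276 [ 0.5365857  -0.09614202] [ 0.59450741 -0.04858614]
cell [ 0.56178364 -0.05999998] -3.0364949619434944 rms 0.0024602143329276794
blue u 308 328
model u (array([329.84896188, 320.63065666, 307.71900225, 305.35554103]), array([190.82491597, 197.16229088, 195.16125206, 192.49470661]))
plate side 942 ((0.5452608466148376, -0.06109703332185745), (0.12253400683403015, 0.16319705545902252), 89.71126556396484) [ 0.46340254 -0.12219742] [6.2658834e-01 5.1423436e-04]
[[283.3 236.9]
 [272.5 217.6]
 [351.6 226.7]
 [335.  209.1]]
```

Run:
```python
from h import *
from scipy.optimize import least_squares
D=[];I=[]
for i in range(8):
    im,d=eyes.read_camera('side'); D.append(d); I.append(im.astype(float))
d=np.median(D,0).astype(np.float32); im=np.mean(I,0).astype(np.uint8); w=cloud('side',d)
hsv=cv2.cvtColor(im,cv2.COLOR_BGR2HSV); bl=((hsv[...,0]>90)&(hsv[...,0]<130)&(hsv[...,1]>70)).astype(np.uint8); bl[:178]=0;bl[210:]=0;bl[:,:298]=0;bl[:,340:]=0
bl=cv2.erode(cv2.morphologyEx(bl,cv2.MORPH_CLOSE,np.ones((5,5))),np.ones((3,3)))>0
m=bl&(w[...,2]>.070)&(w[...,2]<.102); Q=w[m][:,:2]; us=np.nonzero(m)[1]
def res(p):
    a=p[2]; q=Q-p[:2]; n1=np.array([np.cos(a-np.pi/4),np.sin(a-np.pi/4)]); n2=np.array([np.cos(a-3*np.pi/4),np.sin(a-3*np.pi/4)])
    return np.maximum(q@n1,q@n2)-.024
r=least_squares(res,[.56,-.06,0],loss='soft_l1',f_scale=.0007); J=r.jac; s=np.sqrt(np.mean(r.fun**2))
print(len(Q),'cell',r.x[:2],np.degrees(r.x[2]),'rms',s,'noise',np.nanmedian(np.std(D,0)[m]))
for lo,hi in((0,316),(323,400)):
    q=Q[(us>lo)&(us<hi)]; v=np.linalg.svd(q-q.mean(0))[2][1]; v*=np.sign(-v[1]); print(len(q),'normal deg',np.degrees(np.arctan2(v[1],v[0])))
g=im[186:204,304:334].mean(0).mean(1); print(np.round(g))
print(observe()['eef_pos'],observe()['t'])
```

```text
143 cell [ 0.56146409 -0.05942565] -1.3360058630352445 rms 0.0005480197556077164 noise 0.0017882113
44 normal deg -138.11751957009764
24 normal deg -46.19141523757501
[ 73.  75.  80.  84.  88.  90.  96. 107. 109. 109. 108. 103.  95.  89.
  91.  91.  89.  87.  85.  86.  93. 101. 100.  92.  82.  80.  76.  71.
  71.  71.]
[ 0.56170695 -0.05890862  0.11253893] 8.275
```

Request:
{"name": "move_arm", "arguments": {
  "commands": [
    {"grip": 0.1,"delta_pos": [-0.04,-0.02,-0.3],"twist": 0.1},
    {"grip": 0.1,"delta_pos": [0,0,-0.5],"twist": 0},
    {"grip": 0.1,"delta_pos": [0,0,-0.5],"twist": 0},
    {"grip": 0.1,"delta_pos": [0,0,-0.25],"twist": 0},
    {"grip": 0.1,"delta_pos": [0,0,-0.1],"twist": 0},
    {"grip": 0.1,"delta_pos": [0,0,-0.03],"twist": 0},
    {"grip": 0.1,"delta_pos": [0,0,-0.03],"twist": 0},
    {"grip": 0.1,"delta_pos": [0,0,0],"twist": 0}
  ]
}}

```text
t: 9.28
eef_pos: [0.5633, -0.0599, 0.0637]
orientation: [0.003, 0.036, 0.999, -0.0]
force: [1.0, 0.5, 8.1]
width: 0.206
finger_force: 20.0
```

Request:
{"name": "move_arm", "arguments": {
  "commands": [
    {"grip": 0.1,"delta_pos": [0,0,-0.02],"twist": 0},
    {"grip": 0.1,"delta_pos": [0,0,-0.02],"twist": 0},
    {"grip": 0.1,"delta_pos": [0,0,0],"twist": 0}
  ]
}}

```text
t: 9.65
eef_pos: [0.564, -0.0601, 0.0632]
orientation: [0.004, 0.036, 0.999, -0.001]
force: [1.6, 1.8, 9.4]
width: 0.206
finger_force: 20.0
```

Run:
```python
from h import *
a,d=shot('top'); b,d=shot('side'); s=observe(); print(s['eef_pos'],s['force'],s['ft_torque'])
cv2.imwrite('pics/p2.png',cv2.resize(b[170:250,265:360],None,fx=8,fy=7,interpolation=cv2.INTER_CUBIC))
w=cloud('side',d)
```

```text
[ 0.56400686 -0.06007254  0.06317966] [ 0.97470897  1.14933684 10.30444727] [ 0.20303239 -0.1093816  -0.04072568]
```

View pics/p2.png

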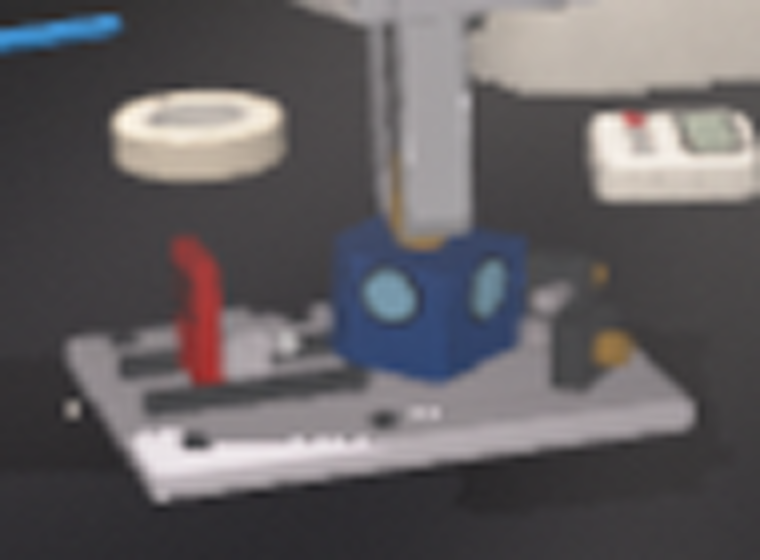

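Side view: the cell is at crop (430,310) with its bottom corner at (435,380) on or near the plate, the stop block to the right, and the slide with its rails to the left. An early contact of about 10 N suggests it is touching something higher than the plate, such as the rail ends. I'll measure the cell's height and pose.

```bash
cat > cell.py <<'E'
from h import *
from scipy.optimize import least_squares
def cell(N=6,box=(178,240,298,340),guess=(.562,-.06,.012)):
    D=[];I=[]
    for i in range(N):
        im,d=eyes.read_camera('side'); D.append(d); I.append(im.astype(float))
    d=np.median(D,0).astype(np.float32); im=np.mean(I,0).astype(np.uint8); w=cloud('side',d)
    hsv=cv2.cvtColor(im,cv2.COLOR_BGR2HSV); b=((hsv[...,0]>90)&(hsv[...,0]<130)&(hsv[...,1]>70)).astype(np.uint8)
    k=np.zeros_like(b); r0,r1,c0,c1=box; k[r0:r1,c0:c1]=b[r0:r1,c0:c1]
    k=cv2.erode(cv2.morphologyEx(k,cv2.MORPH_CLOSE,np.ones((5,5))),np.ones((3,3)))>0
    z0=guess[2]; m=k&(w[...,2]>z0+.003)&(w[...,2]<z0+.037); Q=w[m]
    def res(p):   # x,y,yaw + tilt of axis
        a=p[2]; q=Q[:,:2]-p[:2]-(Q[:,2:]-z0)*p[3:5]
        return np.maximum(q@[np.cos(a-np.pi/4),np.sin(a-np.pi/4)],q@[np.cos(a-3*np.pi/4),np.sin(a-3*np.pi/4)])-.024
    r=least_squares(res,[*guess[:2],0,0,0],loss='soft_l1',f_scale=.0007)
    T=w[k&(abs(w[...,2]-z0-.042)<.006)]; 
    print('cell',np.round(r.x[:2],4),'yaw',np.degrees(r.x[2]),'tilt deg',np.degrees(r.x[3:]),'n',len(Q),'rms',np.sqrt(np.mean(r.fun**2)))
    return w,k,im
E
python3 - <<'E'
from cell import *
w,k,im=cell()
T=w[k]; h,e=np.histogram(T[:,2],np.arange(.008,.07,.002)); print(list(zip(np.round(e,3),h)))
# bottom corner and blocks in pixel space: expected bottom -y corner for underside z=.012/.0165
for z in(.012,.0165): print(z,proj('side',np.array([[.5621,-.0600-.0339,z],[.5621,-.0600-.0339,z+.04]])))
col=im[195:240,318:322].astype(int).mean(1); print([(195+i,*c.astype(int)) for i,c in enumerate(col)][:40])
E
```

```text
cell [ 0.5586 -0.0596] yaw -3.785186283006439 tilt deg [ 4.54300969 -1.78271637] n 220 rms 0.0007079640682447916
[(np.float64(0.008), np.int64(0)), (np.float64(0.01), np.int64(0)), (np.float64(0.012), np.int64(0)), (np.float64(0.014), np.int64(0)), (np.float64(0.016), np.int64(0)), (np.float64(0.018), np.int64(0)), (np.float64(0.02), np.int64(0)), (np.float64(0.022), np.int64(15)), (np.float64(0.024), np.int64(13)), (np.float64(0.026), np.int64(18)), (np.float64(0.028), np.int64(15)), (np.float64(0.03), np.int64(18)), (np.float64(0.032), np.int64(16)), (np.float64(0.034), np.int64(17)), (np.float64(0.036), np.int64(13)), (np.float64(0.038), np.int64(19)), (np.float64(0.04), np.int64(18)), (np.float64(0.042), np.int64(15)), (np.float64(0.044), np.int64(17)), (np.float64(0.046), np.int64(16)), (np.float64(0.048), np.int64(20)), (np.float64(0.05), np.int64(19)), (np.float64(0.052), np.int64(17)), (np.float64(0.054), np.int64(18)), (np.float64(0.056), np.int64(27)), (np.float64(0.058), np.int64(26)), (np.float64(0.06), np.int64(0)), (np.float64(0.062), np.int64(0)), (np.float64(0.064), n
[... 1583 characters left out ...]
 np.int64(70), np.int64(49)), (222, np.int64(112), np.int64(69), np.int64(49)), (223, np.int64(113), np.int64(71), np.int64(51)), (224, np.int64(124), np.int64(101), np.int64(95)), (225, np.int64(137), np.int64(130), np.int64(134)), (226, np.int64(142), np.int64(139), np.int64(146)), (227, np.int64(142), np.int64(138), np.int64(145)), (228, np.int64(155), np.int64(152), np.int64(159)), (229, np.int64(157), np.int64(154), np.int64(161)), (230, np.int64(142), np.int64(139), np.int64(145)), (231, np.int64(157), np.int64(153), np.int64(160)), (232, np.int64(174), np.int64(170), np.int64(178)), (233, np.int64(175), np.int64(171), np.int64(178)), (234, np.int64(171), np.int64(167), np.int64(174))]
```

Run:
```python
from h import *
im=cv2.imread('pics/top0.png'); p=eyes.camera_params('top')
def ray(u,v,z):
    r=R(p)@np.array([(u-p['cx'])/p['fx'],(v-p['cy'])/p['fy'],1]); return (np.array(p['xyz'])+r*(z-p['xyz'][2])/r[2])
g=im.min(2).astype(int)
def cross(prof,rows,th):  # subpixel crossings
    return [round(rows[i]+(th-prof[i])/(prof[i+1]-prof[i]),2) for i in range(len(prof)-1) if (prof[i]-th)*(prof[i+1]-th)<0]
rows=np.arange(178,262)
for name,c in (('railL',range(289,291)),('railR',range(302,304)),('plateEdge',range(283,286)),('plateEdge2',range(308,312))):
    c=list(c); pr=g[178:262,c].min(1) if 'rail' in name else g[178:262,c].mean(1)
    cs=cross(pr,rows,130); print(name,[(x,np.round(ray(np.mean(c),x,.012 if 'plate' in name else .015)[:2],4)) for x in cs])
print(g[216:224,286:306])
```

```text
railL [(np.float64(191.59), array([ 0.6132, -0.0427])), (np.float64(220.4), array([ 0.5386, -0.0427])), (np.float64(245.89), array([ 0.4738, -0.0427])), (np.float64(249.92), array([ 0.4636, -0.0427]))]
railR [(np.float64(186.42), array([ 0.6266, -0.0761])), (np.float64(220.39), array([ 0.5385, -0.0758])), (np.float64(245.9), array([ 0.4736, -0.0755])), (np.float64(249.91), array([ 0.4635, -0.0755]))]
plateEdge [(np.float64(188.79), array([ 0.6212, -0.0284])), (np.float64(189.6), array([ 0.6191, -0.0284])), (np.float64(197.04), array([ 0.5996, -0.0284])), (np.float64(249.93), array([ 0.4639, -0.0288]))]
plateEdge2 [(np.float64(186.4), array([ 0.6272, -0.0942])), (np.float64(190.56), array([ 0.6163, -0.0941])), (np.float64(199.06), array([ 0.594, -0.094])), (np.float64(249.87), array([ 0.4637, -0.0931]))]
[[213 211 212 215 214 212 213 212 213 210 210 212 213 212 212 211 211 210
  211 211]
 [213 211 212 215 214 213 213 213 213 210 210 212 213 213 212 211 211 211
  211 212]
 [214 211 213 215 214 214 213 213 213 210 209 212 212 213 212 212 212 211
  211 212]
 [214 211 205 202 205 211 213 213 213 210 210 213 213 213 212 205 199 201
  209 212]
 [214 212 185 149 162 198 214 213 213 211 210 214 213 213 213 187 148 160
  197 212]
 [215 212 179 115 101 186 214 213 213 211 211 213 213 214 213 181 116 102
  184 211]
 [215 212 179 115  97 184 213 214 214 212 211 213 214 214 213 181 116 103
  185 212]
 [215 213 179 115  98 185 214 214 214 212 211 213 214 214 214 181 115 102
  184 213]]
```

Request:
{"name": "move_arm", "arguments": {
  "commands": [
    {"grip": 0.1,"delta_pos": [0,0,0.2],"twist": 0},
    {"grip": 0.1,"delta_pos": [0,0,0.3],"twist": 0},
    {"grip": 0.1,"delta_pos": [0,0,0],"twist": 0},
    {"grip": 0.1,"delta_pos": [0,0,0],"twist": 0}
  ]
}}

```text
t: 10.55
eef_pos: [0.5601, -0.0593, 0.0746]
orientation: [-0.0, 0.036, 0.999, 0.0]
force: [-0.4, -0.6, -2.3]
width: 0.213
finger_force: 20.0
```

Run:
```python
from cell import *
s=observe(); print(s['eef_pos'],s['orientation'],s['force'])
w,k,im=cell(8,guess=(.562,-.06,.028))
```

```text
[ 0.5601091  -0.05933051  0.07456267] [-3.68008339e-04  3.57700886e-02  9.99359974e-01  8.54293789e-05] [-0.40136809 -0.58065965 -2.33439018]
cell [ 0.5555 -0.0591] yaw -4.05109165831113 tilt deg [ 4.01721725 -1.46477575] n 272 rms 0.000844032473432485
```

The rails end at x = 0.540. The TCP reads about 1.9 mm ahead of the cell, so the cell's rear edges caught the rail ends and it tilted about 4° in the pads. I'll set it level on the open bench, regrip it, and place it a little further forward.

Request:
{"name": "move_arm", "arguments": {
  "commands": [
    {"grip": 0.1,"delta_pos": [0,0,0.5],"twist": 0},
    {"grip": 0.1,"delta_pos": [0,-0.3,0.5],"twist": 0},
    {"grip": 0.1,"delta_pos": [-0.4,-0.9,0],"twist": 0},
    {"grip": 0.1,"delta_pos": [-0.4,-1,0],"twist": 0},
    {"grip": 0.1,"delta_pos": [-0.4,-1,0],"twist": 0},
    {"grip": 0.1,"delta_pos": [-0.4,-1,0],"twist": 0},
    {"grip": 0.1,"delta_pos": [0,-0.8,-0.5],"twist": 0},
    {"grip": 0.1,"delta_pos": [0,0,-0.6],"twist": 0}
  ]
}}

```text
t: 11.95
eef_pos: [0.5134, -0.2119, 0.0734]
orientation: [0.002, 0.037, 0.999, -0.001]
force: [0.8, 1.0, -2.7]
width: 0.208
finger_force: 20.0
```

Request:
{"name": "move_arm", "arguments": {
  "commands": [
    {"grip": 0.1,"delta_pos": [0,0,-0.4],"twist": 0},
    {"grip": 0.1,"delta_pos": [0,0,-0.2],"twist": 0},
    {"grip": 0.1,"delta_pos": [0,0,-0.1],"twist": 0},
    {"grip": 0.1,"delta_pos": [0,0,-0.05],"twist": 0},
    {"grip": 0.1,"delta_pos": [0,0,0],"twist": 0}
  ],
  "squeeze": 8
}}

```text
t: 12.58
eef_pos: [0.5128, -0.2093, 0.0498]
orientation: [0.0, 0.036, 0.999, -0.0]
force: [-0.2, 0.1, -2.2]
width: 0.21
finger_force: 8.0
```

Request:
{"name": "move_arm", "arguments": {
  "commands": [
    {"grip": 0.1,"delta_pos": [0,0,-0.05],"twist": 0},
    {"grip": 0.1,"delta_pos": [0,0,-0.05],"twist": 0},
    {"grip": 0.1,"delta_pos": [0,0,0],"twist": 0}
  ]
}}

```text
t: 12.95
eef_pos: [0.5131, -0.2099, 0.0474]
orientation: [0.001, 0.036, 0.999, -0.0]
force: [-2.5, -0.4, 4.5]
width: 0.21
finger_force: 8.0
```

Request:
{"name": "move_arm", "arguments": {
  "commands": [
    {"grip": 0.1,"delta_pos": [0,0,-0.04],"twist": 0},
    {"grip": 0.1,"delta_pos": [0,0,0],"twist": 0}
  ]
}}

```text
t: 13.2
eef_pos: [0.5128, -0.2098, 0.0458]
orientation: [0.0, 0.036, 0.999, -0.0]
force: [-2.8, -0.4, 5.4]
width: 0.21
finger_force: 8.0
```

Request:
{"name": "move_arm", "arguments": {
  "commands": [
    {"grip": 0.3,"delta_pos": [0,0,0],"twist": 0},
    {"grip": 0.45,"delta_pos": [0,0,0],"twist": 0},
    {"grip": 0.45,"delta_pos": [0,0,0],"twist": 0}
  ]
}}

```text
t: 13.58
eef_pos: [0.5123, -0.2092, 0.0449]
orientation: [-0.0, 0.036, 0.999, 0.0]
force: [0.1, -0.1, 0.1]
width: 0.441
finger_force: 0.0
```

Run:
```python
from cell import *
s=observe(); e=s['eef_pos']; print(e,s['force'],s['width'])
u,v=proj('side',np.array([.512,-.21,.02])); u=int(u);v=int(v); print(u,v)
w,k,im=cell(8,box=(v-24,v+24,u-24,u+24),guess=(.512,-.21,0.0))
hsv=cv2.cvtColor(im,cv2.COLOR_BGR2HSV); m=np.zeros(k.shape,bool); m[v-50:v-5,u-14:u+14]=1
m&=(hsv[...,0]<28)&(hsv[...,0]>8)&(hsv[...,1]>110); K=w[m]; K=K[np.isfinite(K).all(1)]
print('knob px',np.nonzero(m)[1].mean() if m.any() else None,len(K),np.median(K,0) if len(K) else None)
cv2.imwrite('pics/b1.png',cv2.resize(im[v-50:v+30,u-40:u+40],None,fx=7,fy=7,interpolation=cv2.INTER_CUBIC))
```

```text
[ 0.51229075 -0.20920286  0.04487269] [ 0.11312252 -0.05781647  0.14610854] 0.4414632507066573
316 247
cell [ 0.5117 -0.2097] yaw -4.196874870151456 tilt deg [-0.07410092 -1.09142858] n 381 rms 0.0019963173869412022
knob px 311.6521739130435 23 [ 0.50226304 -0.21308261  0.06279141]
```

View pics/b1.png

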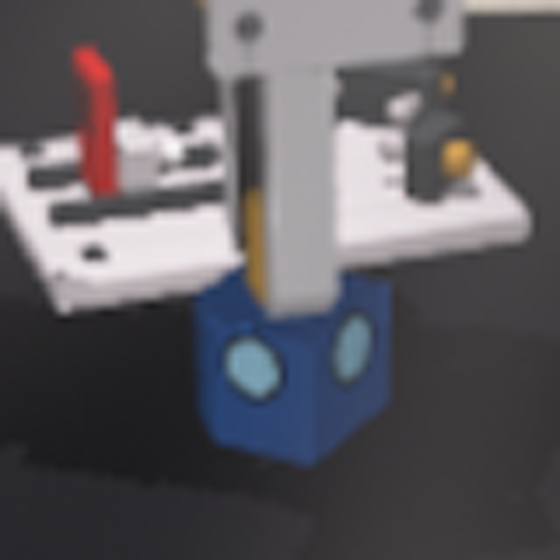

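Run:
```python
from cell import *
im=np.mean([eyes.read_camera('side')[0].astype(float) for _ in range(4)],0)
v0,u0=197,276
def verts(x,y,a,z):
    k=.024*2**.5; L=np.array([[k,0],[0,-k],[-.0239,-.01],[-.0239,.01],[0,k]]); c,s=np.cos(a),np.sin(a)
    return np.c_[L@np.array([[c,s],[-s,c]])+[x,y],np.full(5,z)]
# silhouette: blueness soft mask, rows below finger
B=np.clip((im[...,0]-im[...,2]-10)/40,0,1); r0,r1,c0,c1=240,268,296,340
obs=B[r0:r1,c0:c1]
# windows are blue/cyan too -> fine; fill
obs=cv2.morphologyEx(obs.astype(np.float32),cv2.MORPH_CLOSE,np.ones((3,3)))
def mask(p):
    x,y,a=p; V=np.vstack([verts(x,y,a,0),verts(x,y,a,.04)]); u,v=proj('side',V)
    h=cv2.convexHull(np.c_[(u-c0+.5)*16*8,(v-r0+.5)*16*8].astype(np.int32))
    M=np.zeros(((r1-r0)*8,(c1-c0)*8),np.uint8); cv2.fillConvexPoly(M,h,255,shift=4)
    return cv2.resize(M,(c1-c0,r1-r0),interpolation=cv2.INTER_AREA)/255.
from scipy.optimize import minimize
for a0 in(-6,-3,0,3):
    r=minimize(lambda q:((mask([q[0]/1e3,q[1]/1e3,np.radians(q[2])])-obs)**2).sum(),[512,-210,a0],method='Nelder-Mead',options=dict(initial_simplex=[[512,-210,a0],[514,-210,a0],[512,-207,a0],[512,-210,a0+3]]))
    print(a0,np.round(r.x,2),r.fun)
# shading edge of -y corner: rows 248-258
g=im[250:258,300:336].mean(2).mean(0); print(np.round(g).astype(int))
for a in(-4,0): print(a,np.round(proj('side',verts(.5117,-.2097,np.radians(a),.015))[0],2))
```

```text
-6 [ 510.53 -208.57   -3.99] 19.61625252945726
-3 [ 510.61 -208.72   -1.53] 19.504792494911573
0 [ 510.49 -208.99   -1.98] 19.52678020221252
3 [ 510.46 -208.76   -2.37] 19.486653332304403
[ 32  32  32  35  47  61  69  76  77  84  93 100 106 106  97  85  72  78
  79  80  79  74  74  73  76  80  78  76  74  73  70  65  56  57  58  58]
-4 [331.91 320.1  306.11 304.13 312.67]
0 [331.58 321.23 306.64 304.   311.61]
```

Request:
{"name": "move_arm", "arguments": {
  "commands": [
    {"grip": 0.45,"delta_pos": [-0.03,0,0],"twist": 0},
    {"grip": 0.1,"delta_pos": [0,0,0],"twist": 0},
    {"grip": 0.1,"delta_pos": [0,0,0],"twist": 0},
    {"grip": 0.1,"delta_pos": [0,0,0],"twist": 0},
    {"grip": 0.1,"delta_pos": [0,0,0],"twist": 0},
    {"grip": 0.1,"delta_pos": [0,0,0.4],"twist": 0},
    {"grip": 0.1,"delta_pos": [0,0,0.8],"twist": 0},
    {"grip": 0.1,"delta_pos": [0.1,0.3,0.8],"twist": 0.25}
  ],
  "squeeze": 20
}}

```text
t: 15.18
eef_pos: [0.5143, -0.2005, 0.1061]
orientation: [-0.0, 0.018, 1.0, 0.0]
force: [1.3, 0.3, -2.6]
width: 0.204
finger_force: 20.0
```

Request:
{"name": "move_arm", "arguments": {
  "commands": [
    {"grip": 0.1,"delta_pos": [0.4,0.9,0],"twist": 0},
    {"grip": 0.1,"delta_pos": [0.4,1,0],"twist": 0},
    {"grip": 0.1,"delta_pos": [0.4,1,0],"twist": 0},
    {"grip": 0.1,"delta_pos": [0.3,1,0],"twist": 0},
    {"grip": 0.1,"delta_pos": [0.1,0.6,0],"twist": 0},
    {"grip": 0.1,"delta_pos": [0,0.2,-0.5],"twist": 0},
    {"grip": 0.1,"delta_pos": [0,0,-0.3],"twist": 0},
    {"grip": 0.1,"delta_pos": [0,0,0],"twist": 0}
  ]
}}

```text
t: 16.18
eef_pos: [0.5613, -0.0599, 0.0796]
orientation: [-0.002, 0.019, 1.0, 0.0]
force: [0.2, 0.3, -2.5]
width: 0.21
finger_force: 20.0
```

Run:
```python
from cell import *
s=observe(); print(s['eef_pos'],s['force'],s['width'])
w,k,im=cell(8,guess=(.562,-.06,s['eef_pos'][2]-.045))
```

```text
[ 0.56129861 -0.05987418  0.07961516] [ 0.19048749  0.25267937 -2.53481968] 0.20996959297025644
cell [ 0.5628 -0.0598] yaw -2.300464372131106 tilt deg [-0.25661887 -1.29977017] n 266 rms 0.001374632786097548
```

Request:
{"name": "move_arm", "arguments": {
  "commands": [
    {"grip": 0.1,"delta_pos": [0,0,-0.2],"twist": 0.1},
    {"grip": 0.1,"delta_pos": [0,0,-0.2],"twist": 0},
    {"grip": 0.1,"delta_pos": [0,0,-0.15],"twist": 0},
    {"grip": 0.1,"delta_pos": [0,0,-0.1],"twist": 0},
    {"grip": 0.1,"delta_pos": [0,0,-0.05],"twist": 0},
    {"grip": 0.1,"delta_pos": [0,0,0],"twist": 0}
  ]
}}

```text
t: 17.32
eef_pos: [0.5626, -0.0594, 0.0602]
orientation: [-0.0, 0.011, 1.0, 0.0]
force: [-0.8, -0.2, -2.8]
width: 0.212
finger_force: 20.0
```

Request:
{"name": "move_arm", "arguments": {
  "commands": [
    {"grip": 0.1,"delta_pos": [0,0,-0.04],"twist": 0},
    {"grip": 0.1,"delta_pos": [0,0,0],"twist": 0}
  ]
}}

```text
t: 17.58
eef_pos: [0.5626, -0.0594, 0.0591]
orientation: [0.0, 0.011, 1.0, -0.0]
force: [-0.3, -0.3, -2.4]
width: 0.209
finger_force: 20.0
```

Request:
{"name": "move_arm", "arguments": {
  "commands": [
    {"grip": 0.1,"delta_pos": [0,0,-0.03],"twist": 0},
    {"grip": 0.1,"delta_pos": [0,0,-0.03],"twist": 0},
    {"grip": 0.1,"delta_pos": [0,0,0],"twist": 0}
  ]
}}

```text
t: 17.95
eef_pos: [0.5627, -0.0594, 0.0573]
orientation: [0.0, 0.011, 1.0, -0.0]
force: [-0.2, -0.6, -2.7]
width: 0.211
finger_force: 20.0
```

Request:
{"name": "move_arm", "arguments": {
  "commands": [
    {"grip": 0.1,"delta_pos": [0,0,-0.01],"twist": 0},
    {"grip": 0.1,"delta_pos": [0,0,0],"twist": 0}
  ]
}}

```text
t: 18.2
eef_pos: [0.5629, -0.0595, 0.0573]
orientation: [0.0, 0.011, 1.0, -0.0]
force: [0.2, 0.7, 0.1]
width: 0.207
finger_force: 20.0
```

Contact is at the expected height and the weight is off the gripper. Releasing, retreating upwards and looking.

Request:
{"name": "move_arm", "arguments": {
  "commands": [
    {"grip": 0.25,"delta_pos": [0,0,0],"twist": 0},
    {"grip": 0.35,"delta_pos": [0,0,0],"twist": 0},
    {"grip": 0.45,"delta_pos": [0,0,0],"twist": 0},
    {"grip": 0.45,"delta_pos": [0,0,0],"twist": 0},
    {"grip": 0.45,"delta_pos": [0,0,0.4],"twist": 0},
    {"grip": 0.45,"delta_pos": [0,0,0.8],"twist": 0},
    {"grip": 0.45,"delta_pos": [0,0,0.8],"twist": 0},
    {"grip": 0.3,"delta_pos": [-0.5,0,0],"twist": 0}
  ]
}}

```text
t: 19.2
eef_pos: [0.5499, -0.0601, 0.1206]
orientation: [0.003, 0.011, 1.0, -0.001]
force: [-1.1, 0.1, -0.3]
width: 0.378
finger_force: 0.0
```

Request:
{"name": "move_arm", "arguments": {
  "commands": [
    {"grip": 0,"delta_pos": [-0.9,0,0],"twist": 0},
    {"grip": 0,"delta_pos": [-0.9,0,0],"twist": 0},
    {"grip": 0,"delta_pos": [-0.9,0,0],"twist": 0},
    {"grip": 0,"delta_pos": [0,0,0],"twist": 0}
  ]
}}

```text
t: 19.7
eef_pos: [0.4659, -0.0593, 0.1175]
orientation: [0.0, 0.012, 1.0, -0.0]
force: [0.5, 0.1, 0.4]
width: 0.005
finger_force: 0.0
```

Run:
```python
from cell import *
s=observe(); print(s['eef_pos'],s['force'],s['width'],s['orientation'])
w,k,im=cell(8,guess=(.562,-.06,.012))
a,d=shot('top')
c=np.zeros((504,780,3),np.uint8); c[:504,:384]=cv2.resize(a[176:260,265:329],(384,504)); c[:432,384:780]=cv2.resize(im[160:250,265:348],(396,432)); cv2.imwrite('pics/r1.png',c)
hsv=cv2.cvtColor(im,cv2.COLOR_BGR2HSV); m=((hsv[...,0]<6)|(hsv[...,0]>174))&(hsv[...,1]>120); m[:195]=0; m[235:]=0; m[:,:270]=0; m[:,300:]=0
Q=w[m]; Q=Q[(Q[:,2]>.03)]; print('tab side',len(Q),np.nanmedian(Q,0),np.nanpercentile(Q,[5,95],axis=0))
```

```text
[ 0.46593814 -0.059318    0.11750936] [0.53394257 0.14555919 0.3908213 ] 0.004855391282289725 [ 4.26784424e-04  1.16055381e-02  9.99932554e-01 -1.29014843e-04]
cell [ 0.5632 -0.0593] yaw -1.6278735758346643 tilt deg [-0.47128599 -1.13912549] n 250 rms 0.0008212947945041466
tab side 57 [ 0.49128043 -0.07085939  0.05089232] [[ 0.48967304 -0.07270333  0.03274454]
 [ 0.49498944 -0.0510244   0.06321467]]
```

View pics/r1.png

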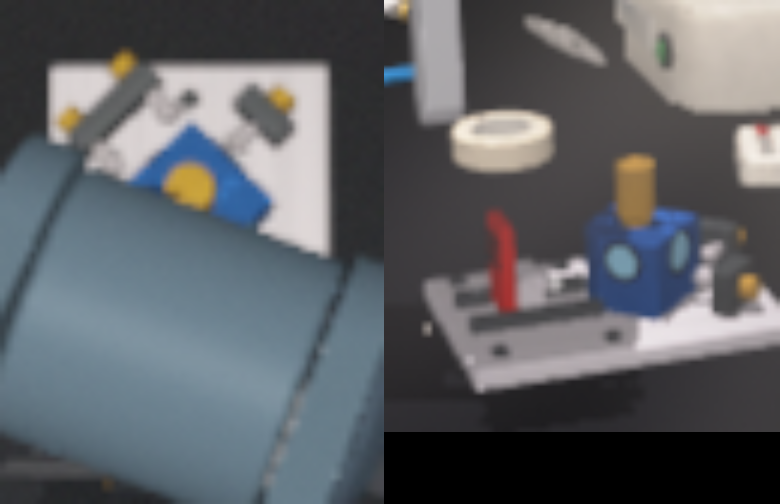

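The cell stands level at crop (190,185), its corner between the stops, clear of the balls and the tip, with the clamp still fully back. Next: fingers down behind the red tab.

Request:
{"name": "move_arm", "arguments": {
  "commands": [
    {"grip": 0,"delta_pos": [-0.2,0,-0.5],"twist": 0},
    {"grip": 0,"delta_pos": [0,0,-0.8],"twist": 0},
    {"grip": 0,"delta_pos": [0,0,-0.7],"twist": 0},
    {"grip": 0,"delta_pos": [0,0,-0.4],"twist": 0},
    {"grip": 0,"delta_pos": [0,0,0],"twist": 0},
    {"grip": 0,"delta_pos": [0.2,0,0],"twist": 0},
    {"grip": 0,"delta_pos": [0.1,0,0],"twist": 0},
    {"grip": 0,"delta_pos": [0,0,0],"twist": 0}
  ]
}}

```text
t: 21.15
eef_pos: [0.4704, -0.0596, 0.0456]
orientation: [0.001, 0.011, 1.0, -0.0]
force: [0.1, 0.4, -0.5]
width: 0.005
finger_force: 0.0
```

Request:
{"name": "move_arm", "arguments": {
  "commands": [
    {"grip": 0,"delta_pos": [0.1,0,0],"twist": 0},
    {"grip": 0,"delta_pos": [0.1,0,0],"twist": 0},
    {"grip": 0,"delta_pos": [0,0,0],"twist": 0}
  ]
}}

```text
t: 21.52
eef_pos: [0.4759, -0.0594, 0.045]
orientation: [0.0, 0.011, 1.0, -0.0]
force: [0.6, 0.2, 0.5]
width: 0.006
finger_force: 0.0
```

Request:
{"name": "move_arm", "arguments": {
  "commands": [
    {"grip": 0,"delta_pos": [0.07,0,0],"twist": 0},
    {"grip": 0,"delta_pos": [0.07,0,0],"twist": 0},
    {"grip": 0,"delta_pos": [0.07,0,0],"twist": 0},
    {"grip": 0,"delta_pos": [0.07,0,0],"twist": 0}
  ]
}}

```text
t: 22.02
eef_pos: [0.4822, -0.0592, 0.0445]
orientation: [-0.003, 0.011, 1.0, 0.0]
force: [-7.0, -0.7, 5.1]
width: 0.004
finger_force: 3.6
```

Request:
{"name": "move_arm", "arguments": {
  "commands": [
    {"grip": 0,"delta_pos": [0.07,0,0],"twist": 0},
    {"grip": 0,"delta_pos": [0.07,0,0],"twist": 0}
  ]
}}

```text
t: 22.28
eef_pos: [0.4864, -0.0592, 0.0446]
orientation: [-0.003, 0.011, 1.0, 0.0]
force: [-6.3, -0.7, 5.2]
width: 0.003
finger_force: 3.6
```

Request:
{"name": "move_arm", "arguments": {
  "commands": [
    {"grip": 0,"delta_pos": [0.07,0,0],"twist": 0},
    {"grip": 0,"delta_pos": [0.07,0,0],"twist": 0}
  ]
}}

```text
t: 22.52
eef_pos: [0.4906, -0.0593, 0.0445]
orientation: [-0.003, 0.011, 1.0, 0.0]
force: [-7.5, -1.0, 4.4]
width: 0.001
finger_force: 3.6
```

Request:
{"name": "move_arm", "arguments": {
  "commands": [
    {"grip": 0,"delta_pos": [0.07,0,0.04],"twist": 0},
    {"grip": 0,"delta_pos": [0.07,0,0],"twist": 0}
  ]
}}

```text
t: 22.78
eef_pos: [0.4936, -0.0592, 0.0447]
orientation: [-0.004, 0.011, 1.0, 0.0]
force: [-6.9, -2.2, 1.8]
width: 0.002
finger_force: 3.6
```

Request:
{"name": "move_arm", "arguments": {
  "commands": [
    {"grip": 0,"delta_pos": [0.05,0,0],"twist": 0},
    {"grip": 0,"delta_pos": [0.05,0,0],"twist": 0}
  ]
}}

```text
t: 23.02
eef_pos: [0.4966, -0.0593, 0.0447]
orientation: [-0.004, 0.011, 1.0, 0.0]
force: [-8.5, -1.8, 0.1]
width: 0.005
finger_force: 3.8
```

Request:
{"name": "move_arm", "arguments": {
  "commands": [
    {"grip": 0,"delta_pos": [0.03,0,0],"twist": 0},
    {"grip": 0,"delta_pos": [0.03,0,0],"twist": 0}
  ]
}}

```text
t: 23.28
eef_pos: [0.4984, -0.0593, 0.0447]
orientation: [-0.004, 0.011, 1.0, 0.0]
force: [-6.7, -2.7, 1.4]
width: 0.001
finger_force: 3.7
```

Request:
{"name": "move_arm", "arguments": {
  "commands": [
    {"grip": 0,"delta_pos": [0.03,0,0],"twist": 0},
    {"grip": 0,"delta_pos": [0.03,0,0],"twist": 0}
  ]
}}

```text
t: 23.52
eef_pos: [0.5002, -0.0593, 0.0447]
orientation: [-0.004, 0.011, 1.0, 0.0]
force: [-7.6, -1.2, 1.7]
width: 0.003
finger_force: 3.7
```

Request:
{"name": "move_arm", "arguments": {
  "commands": [
    {"grip": 0,"delta_pos": [0.02,0,0],"twist": 0},
    {"grip": 0,"delta_pos": [0.02,0,0],"twist": 0}
  ]
}}

```text
t: 23.78
eef_pos: [0.5014, -0.0593, 0.0447]
orientation: [-0.004, 0.011, 1.0, 0.0]
force: [-8.1, -2.0, 0.8]
width: 0.005
finger_force: 3.7
```

Request:
{"name": "move_arm", "arguments": {
  "commands": [
    {"grip": 0,"delta_pos": [0.02,0,0],"twist": 0},
    {"grip": 0,"delta_pos": [0.02,0,0],"twist": 0}
  ]
}}

```text
t: 24.02
eef_pos: [0.5025, -0.0593, 0.0447]
orientation: [-0.004, 0.011, 1.0, 0.0]
force: [-8.0, -3.1, 1.8]
width: 0.005
finger_force: 3.9
```

Request:
{"name": "move_arm", "arguments": {
  "commands": [
    {"grip": 0,"delta_pos": [0.02,0,0],"twist": 0}
  ]
}}

```text
t: 24.15
eef_pos: [0.5031, -0.0593, 0.0447]
orientation: [-0.004, 0.011, 1.0, 0.0]
force: [-7.9, -3.0, 1.4]
width: 0.005
finger_force: 3.9
```

Request:
{"name": "move_arm", "arguments": {
  "commands": [
    {"grip": 0,"delta_pos": [0.02,0,0],"twist": 0}
  ]
}}

```text
t: 24.28
eef_pos: [0.5037, -0.0593, 0.0447]
orientation: [-0.004, 0.011, 1.0, 0.0]
force: [-8.7, -2.1, 1.6]
width: 0.005
finger_force: 3.9
```

Run:
```python
from cell import *
print(observe()['eef_pos'],observe()['force']); w,k,im=cell(5,guess=(.565,-.06,.012)); print(observe()['eef_pos'],observe()['force'])
```

```text
[ 0.50369485 -0.05929027  0.04470633] [-8.67615768 -2.10752106  1.6104535 ]
cell [ 0.5712 -0.0582] yaw -2.1059052483590848 tilt deg [-0.69775644 -1.24396329] n 248 rms 0.0013527360665905508
[ 0.50375359 -0.05930583  0.04468512] [-7.33359898 -3.00129224  0.04402355]
```

Request:
{"name": "move_arm", "arguments": {
  "commands": [
    {"grip": 0,"delta_pos": [0.015,0,0],"twist": 0}
  ]
}}

```text
t: 24.65
eef_pos: [0.5041, -0.0593, 0.0447]
orientation: [-0.004, 0.011, 1.0, 0.0]
force: [-7.1, -2.8, 1.7]
width: 0.01
finger_force: 3.9
```

Request:
{"name": "move_arm", "arguments": {
  "commands": [
    {"grip": 0,"delta_pos": [0.015,0,0],"twist": 0}
  ]
}}

```text
t: 24.78
eef_pos: [0.5046, -0.0593, 0.0447]
orientation: [-0.004, 0.011, 1.0, 0.0]
force: [-7.4, -2.6, 1.3]
width: 0.003
finger_force: 3.9
```

Request:
{"name": "move_arm", "arguments": {
  "commands": [
    {"grip": 0,"delta_pos": [0.015,0,0],"twist": 0}
  ]
}}

```text
t: 24.9
eef_pos: [0.5051, -0.0593, 0.0447]
orientation: [-0.004, 0.011, 1.0, 0.0]
force: [-7.1, -2.9, 1.1]
width: 0.005
finger_force: 3.9
```

Request:
{"name": "move_arm", "arguments": {
  "commands": [
    {"grip": 0,"delta_pos": [0.015,0,0],"twist": 0}
  ]
}}

```text
t: 25.02
eef_pos: [0.5054, -0.0593, 0.0447]
orientation: [-0.004, 0.011, 1.0, 0.0]
force: [-9.1, -2.6, 1.4]
width: 0.004
finger_force: 3.9
```

Request:
{"name": "move_arm", "arguments": {
  "commands": [
    {"grip": 0,"delta_pos": [0.015,0,0],"twist": 0}
  ]
}}

```text
t: 25.15
eef_pos: [0.5058, -0.0593, 0.0447]
orientation: [-0.004, 0.011, 1.0, 0.0]
force: [-8.3, -2.6, 1.8]
width: 0.006
finger_force: 4.2
```

Request:
{"name": "move_arm", "arguments": {
  "commands": [
    {"grip": 0,"delta_pos": [0.015,0,0],"twist": 0}
  ]
}}

```text
t: 25.28
eef_pos: [0.5061, -0.0593, 0.0447]
orientation: [-0.004, 0.011, 1.0, 0.0]
force: [-10.2, -2.8, 3.2]
width: 0.001
finger_force: 4.6
```

Request:
{"name": "move_arm", "arguments": {
  "commands": [
    {"grip": 0,"delta_pos": [0.015,0,0],"twist": 0}
  ]
}}

```text
t: 25.4
eef_pos: [0.5064, -0.0593, 0.0446]
orientation: [-0.005, 0.011, 1.0, 0.0]
force: [-10.1, -2.3, 3.1]
width: 0.003
finger_force: 5.0
```

Request:
{"name": "move_arm", "arguments": {
  "commands": [
    {"grip": 0,"delta_pos": [0.01,0,0],"twist": 0}
  ]
}}

```text
t: 25.52
eef_pos: [0.5066, -0.0593, 0.0447]
orientation: [-0.005, 0.011, 1.0, 0.0]
force: [-10.4, -2.9, 3.0]
width: 0.004
finger_force: 5.2
```

Run:
```python
from cell import *
F=[]
for i in range(3):
    eyes.read_camera('top'); F.append(observe()['force'])
print(np.mean(F,0)); w,k,im=cell(5,guess=(.571,-.058,.012)); s=observe(); print(s['eef_pos'],s['force'],s['finger_force'])
```

```text
[-10.19555472  -2.46454879   3.16993497]
cell [ 0.573  -0.0566] yaw -1.5476239354101429 tilt deg [-0.11047164 -0.92253598] n 249 rms 0.0012383408404678987
[ 0.50653423 -0.05929439  0.04464258] [-10.491641    -2.3160312    3.82029864] 5.0459272507578135
```

Request:
{"name": "move_arm", "arguments": {
  "commands": [
    {"grip": 0,"delta_pos": [0.015,0,0],"twist": 0},
    {"grip": 0,"delta_pos": [0,0,0],"twist": 0}
  ]
}}

```text
t: 26.18
eef_pos: [0.5068, -0.0593, 0.0447]
orientation: [-0.005, 0.011, 1.0, 0.0]
force: [-11.5, -2.9, 3.9]
width: 0.002
finger_force: 5.5
```

Request:
{"name": "move_arm", "arguments": {
  "commands": [
    {"grip": 0,"delta_pos": [0.015,0,0],"twist": 0},
    {"grip": 0,"delta_pos": [0,0,0],"twist": 0}
  ]
}}

```text
t: 26.42
eef_pos: [0.507, -0.0593, 0.0446]
orientation: [-0.005, 0.011, 1.0, 0.0]
force: [-11.1, -1.9, 3.5]
width: 0.005
finger_force: 5.9
```

Run:
```python
from cell import *
w,k,im=cell(5,guess=(.571,-.058,.012)); s=observe(); print(s['eef_pos'],s['force'],s['finger_force'])
```

```text
cell [ 0.5733 -0.0569] yaw -1.5073916024927585 tilt deg [-0.70218981 -0.07400582] n 248 rms 0.0012902352944746652
[ 0.50703752 -0.05927842  0.04466804] [-11.97527529  -2.54696151   4.81785209] 5.893317796289921
```

Request:
{"name": "move_arm", "arguments": {
  "commands": [
    {"grip": 0,"delta_pos": [0.015,0,0],"twist": 0},
    {"grip": 0,"delta_pos": [0,0,0],"twist": 0}
  ]
}}

```text
t: 26.92
eef_pos: [0.5073, -0.0593, 0.0447]
orientation: [-0.006, 0.011, 1.0, 0.0]
force: [-13.4, -3.1, 5.7]
width: 0.008
finger_force: 6.4
```

Request:
{"name": "move_arm", "arguments": {
  "commands": [
    {"grip": 0,"delta_pos": [0.01,0,0],"twist": 0},
    {"grip": 0,"delta_pos": [0,0,0],"twist": 0}
  ]
}}

```text
t: 27.18
eef_pos: [0.5074, -0.0593, 0.0447]
orientation: [-0.006, 0.011, 1.0, 0.0]
force: [-13.6, -3.4, 7.0]
width: 0.004
finger_force: 6.7
```

Run:
```python
from h import *
F=[]
for i in range(6):
    eyes.read_camera('top'); s=observe(); F.append([*s['force'],s['finger_force'],*s['eef_pos']])
print(np.mean(F,0).round(4))
```

```text
[-13.4189  -2.9845   6.0616   6.6762   0.5074  -0.0593   0.0447]
```

The push is about 13.4 N, inside the 9.5–16 N window, and the cell no longer moves. Backing off and checking.

Request:
{"name": "move_arm", "arguments": {
  "commands": [
    {"grip": 0,"delta_pos": [-0.1,0,0],"twist": 0},
    {"grip": 0,"delta_pos": [-0.2,0,0],"twist": 0},
    {"grip": 0,"delta_pos": [-0.6,0,0],"twist": 0},
    {"grip": 0,"delta_pos": [-0.6,0,0],"twist": 0},
    {"grip": 0,"delta_pos": [0,0,0.9],"twist": 0},
    {"grip": 0,"delta_pos": [0,0,1],"twist": 0},
    {"grip": 0,"delta_pos": [0,0.5,1],"twist": 0},
    {"grip": 0,"delta_pos": [-0.3,1,1],"twist": 0}
  ]
}}

```text
t: 28.48
eef_pos: [0.4585, -0.0145, 0.1648]
orientation: [0.001, 0.012, 1.0, -0.0]
force: [0.3, -0.3, -0.0]
width: 0.006
finger_force: 0.0
```

Request:
{"name": "move_arm", "arguments": {
  "commands": [
    {"grip": 0,"delta_pos": [-0.3,1,0],"twist": 0},
    {"grip": 0,"delta_pos": [-0.3,1,0],"twist": 0},
    {"grip": 0,"delta_pos": [-0.3,1,0],"twist": 0},
    {"grip": 0,"delta_pos": [0,1,0],"twist": 0},
    {"grip": 0,"delta_pos": [0,1,0],"twist": 0},
    {"grip": 0,"delta_pos": [0,1,0],"twist": 0},
    {"grip": 0,"delta_pos": [0,1,0],"twist": 0},
    {"grip": 0,"delta_pos": [0,1,0],"twist": 0}
  ]
}}

```text
t: 29.48
eef_pos: [0.4311, 0.2268, 0.1636]
orientation: [0.001, 0.011, 1.0, 0.0]
force: [-0.7, 0.5, 0.4]
width: 0.007
finger_force: 0.0
```

Run:
```python
from cell import *
s=observe(); print(s['t'],s['eef_pos'],s['force'])
w,k,im=cell(5,guess=(.571,-.058,.012))
a=np.mean([eyes.read_camera('top')[0].astype(float) for _ in range(4)],0).astype(np.uint8)
cv2.imwrite('pics/topf.png',a)
c=np.zeros((576,800,3),np.uint8); c[:576,:448]=cv2.resize(a[182:246,272:322],(448,576),interpolation=cv2.INTER_CUBIC); c[:320,448:800]=cv2.resize(im[175:245,270:347],(352,320)); cv2.imwrite('pics/f1.png',c)
```

```text
29.475 [0.43111127 0.22682243 0.16360918] [-0.71107802  0.51088563  0.44107827]
cell [ 0.5732 -0.0564] yaw -1.4433345515337084 tilt deg [-0.02029389 -1.42931498] n 236 rms 0.0010998682905683892
```

View pics/f1.png

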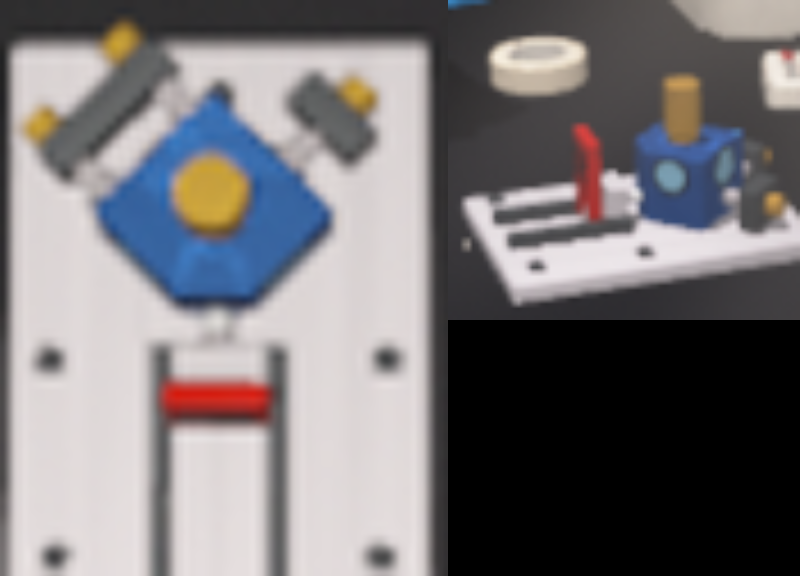

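The cell looks seated against the stops, at crop (210,190), with the tip on the flat at (218,315). I'll check the gaps to both stop blocks and the yaw numerically, with one enlarged crop.

Run:
```python
from h import *
p=eyes.camera_params('top')
def ray(uv,z):
    uv=np.atleast_2d(uv).astype(float); r=np.c_[(uv[:,0]-p['cx'])/p['fx'],(uv[:,1]-p['cy'])/p['fy'],np.ones(len(uv))]@R(p).T
    return (np.array(p['xyz'])+r*((z-p['xyz'][2])/r[:,2])[:,None])[:,:2]
f=cv2.imread('pics/topf.png'); o=cv2.imread('pics/top0.png')
nest=np.array([.5693,-.0594]); yaw=np.radians(-.45)
nL=np.array([np.cos(np.pi/4+yaw),np.sin(np.pi/4+yaw)]); nR=np.array([np.cos(-np.pi/4+yaw),np.sin(-np.pi/4+yaw)])
def edge(img,ch,n,start,tang,ts,z,th,rng):
    # find threshold crossing along n (world, at height z) by sampling bilinear
    out=[]
    s=np.arange(*rng,.0002)
    for t in ts:
        W=np.array([start+n*q+tang*t for q in s]); u,v=proj('top',np.c_[W,np.full(len(s),z)])
        val=cv2.remap(ch,u.astype(np.float32).reshape(1,-1),v.astype(np.float32).reshape(1,-1),cv2.INTER_LINEAR)[0]
        c=np.nonzero(np.diff(np.sign(val-th)))[0]; out.append(round(1e3*s[c[0]],1) if len(c) else None)
    return out
gray=lambda i:cv2.cvtColor(i,cv2.COLOR_BGR2GRAY).astype(np.float32)
for nm,img in(('before',o),('after',f)):
    print(nm,'blockL inner edge',edge(img,gray(img),nL,nest,np.array([-nL[1],nL[0]]),np.arange(-.010,.0101,.004),.036,140,(.026,.05)))
    print(nm,'blockR inner edge',edge(img,gray(img),nR,nest,np.array([-nR[1],nR[0]]),np.arange(-.004,.0041,.002),.036,140,(.026,.05)))
red=f[...,2].astype(np.float32)
print('cell L',edge(f,red,nL,nest,np.array([-nL[1],nL[0]]),np.arange(-.016,.0161,.004),.052,135,(.014,.034)))
print('cell R',edge(f,red,nR,nest,np.array([-nR[1],nR[0]]),np.arange(-.016,.0161,.004),.052,135,(.014,.034)))
# overlay model balls
g=[cv2.resize(i[182:222,272:320],(384*2//2,320),interpolation=cv2.INTER_CUBIC) for i in(o,f)]
c=np.hstack(g); cv2.imwrite('pics/f2.png',cv2.convertScaleAbs(c,alpha=1.6,beta=-130))
```

```text
before blockL inner edge [np.float64(38.4), np.float64(38.6), np.float64(39.2), np.float64(39.0), np.float64(39.0), np.float64(38.6)]
before blockR inner edge [np.float64(37.6), np.float64(38.2), np.float64(38.4), np.float64(37.6), np.float64(37.4)]
after blockL inner edge [np.float64(28.6), np.float64(29.2), np.float64(29.4), np.float64(28.8), np.float64(28.6), np.float64(29.6)]
after blockR inner edge [np.float64(28.2), np.float64(27.2), np.float64(27.2), np.float64(27.2), np.float64(27.8)]
cell L [np.float64(26.4), np.float64(14.8), np.float64(17.2), np.float64(17.6), np.float64(17.2), np.float64(26.4), np.float64(26.2), np.float64(27.2), np.float64(26.6)]
cell R [np.float64(24.6), np.float64(24.6), np.float64(25.6), np.float64(25.2), np.float64(25.0), np.float64(14.2), np.float64(14.4), np.float64(24.6), np.float64(24.2)]
```

View pics/f2.png

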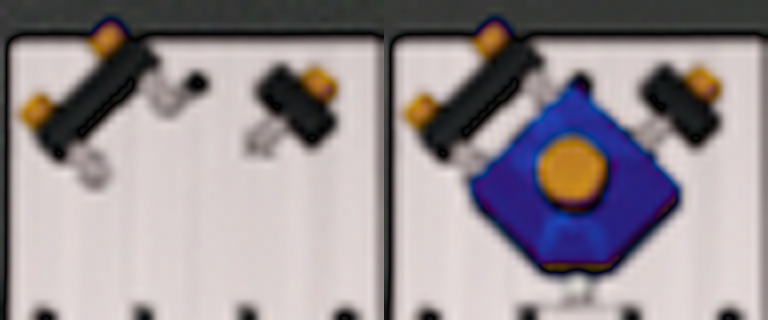

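Run:
```python
from h import *
for s in(0,1.3,3.5):
    print(s,[np.round((float(u-272)*8,float(v-182)*8),0) for u,v in zip(*proj('top',np.array([[.5693+(x+s)/1e3,-.0594+y/1e3-.00045*.45*0,.0245] for x,y in((9.2,31.8),(31.8,9.2),(20.5,-20.5))])))])
s=observe(); print(s['t'])
```

```text
0 [array([ 91., 179.]), array([163., 108.]), array([256., 143.])]
1.3 [array([ 91., 175.]), array([163., 104.]), array([256., 139.])]
3.5 [array([ 91., 168.]), array([163.,  97.]), array([256., 132.])]
29.925
```

The ball positions (left block about +2.5 to 3.5 mm, right about +1 mm) match the cell's face offsets of +2.5 and +0.9 mm. The yaw matches the mount's, so the cell bears on all three balls. Handing in.

```bash
python3 -c "
from station import ticket
print(ticket.job_done())"
```

```text
the job is handed in; nothing more can be done
None
```

I handed the job in after about 30 s of robot time: the prism cell stands on the three-point mount against all three stop balls, going by the camera images, and the clamp was pushed to about 13.4 N (allowed 9.5 to 16 N) and left there. On the first try to set it down, the cell caught the rail ends with about 10 N and tilted, so I levelled it on the bench and placed it again.

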